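Put the mixed-up baby things back on their own mats in the drawer

ROBOT

A 7-joint arm with a two-finger parallel gripper is mounted at the origin on the work surface. World frame = base frame: x ahead of the robot, y to its left, z up, the work surface at z = 0. Lengths are in m, angles in rad, forces in N, time in s.
With the tool pointing down it reaches from about 0.35 to 0.9 m from the base axis. Payload 19.9 kg.
Tool frame: the origin (TCP) lies midway between the tips of the shut fingers; the grasp point (between the pads) lies 19 mm behind it (ctrl.grip_depth is the distance from the TCP to the grasp point, in m); x points along the fingers, z is the direction in which the jaws open and shut, and the axes are right-handed (so a half turn about x gives the same grasp; the last joint's range is limited). The gripper opens to 85 mm and grips with 20 to 120 N. Pads are 22 mm wide; open, the fingers measure 114 mm over their backs; the gripper's body (76 mm by 85 mm) begins 54 mm behind the grasp point. The pads swing forward as they close: fully open they stand 13 mm farther back than shut.
Start: joints at [-1.214, 0.417, -0.01, 1.614, 0.005, 1.111, -0.053], TCP at [0.243, 0.576, 0.231] pointing down, gripper open.
Joint ranges: [-2.81, 2.81], [-0.39, 2.02], [-1.27, 1.25], [0.06, 2.57], [-1.19, 4.33], [0.19, 2], [-2.82, 2.82]. Speed limits (rad/s): [1.89, 1.89, 2.39, 2.39, 3.01, 3.01, 3.01].

INTERFACE

Orientations are given as a unit quaternion [w, x, y, z].
In Python, from cell import ctrl gives the robot as it stands.
- The arm moves only by the tool move_arm, never from a script. Its argument "targets" is a list of rows, each an object with "hand": the closure, from -1 (fully open) to 1 (shut); "translation": the shift along the tool's x, y, z in m, a list of three; "spin": the turn about the tool's x in degrees. In form: [{"hand": hand, "translation": [tx, ty, tz], "spin": spin}, ...]. A call has 1 to 12 rows; each row is the pose to reach, as a shift and turn from the pose commanded when the call began, along the tool's axes at that moment; what a row does not reach only later rows make up. A row lasts 1/12 s, in which the tool goes at most 41.7 mm and 7.16 degrees, less where a joint would pass 70% of its speed; a pose out of reach is approached as far as the arm can. A call with a gripper value outside its range is refused whole. The fingers move at their own pace and stop on an object; the grip force is fixed at half the most. Time passes only in rows, so rows that repeat a pose let the fingers close. It gives the time, the measured TCP pose, the force and the opening at its end, in the units of the state.
- ctrl.read_state(): the state, without advancing time (a new reading comes with each control period).
- ctrl.grab_frame(name): name is "scene" or "top" or "wrist"; returns a dict with "img" (384x512x3 uint8, blue, green, red), "depth" (384x512 float32, m along the optical axis (not along the pixel's ray), 0 where there is no reading), "fx", "fy", "cx", "cy" (pixels), "world_to_cam" (4x4, takes a point from world to camera coordinates). Camera axes: x right, y up, looking along -z (the intrinsics and any distortion apply to the point x, -y, -z); pixel columns grow to the right and rows downward; lengths in m; the calibration is good to about 2 mm. A picture is of the moment at which its call begins.
- ctrl.job_done(): hands the job in, once; it reports no verdict.
Trained networks look in a picture, given as the dict that the camera call returned (one of the last four; its "shot" number tells which), for a name from the list of things; names that differ only in an ending like _2 or _b are one class to them, and where a whole thing is asked for, a point or a joint stands for the part that bears it (a point fixed in the world has none). Each returns a list of dicts, best first, with "conf" (0 to 1); they miss things now and then, are a little off and sometimes report something else, mostly with a low value. They report only what shows in the picture. A call takes as long as a camera call. They do not tell look-alikes from the thing itself.
- ctrl.spot_in(name, picture): "centre" ([row, column] in pixels, amid what is visible of it).
The state is a dict: "time": time; "qpos": joint angles; "dq": joint speeds; "joint_efforts": joint torques, N m; "position": TCP position; "orientation": TCP orientation; "ft_force": force on the tool from outside, world axes, zero at the start; "moment": the same for the moment, N m; "finger_gap": finger opening in m.
Only numpy, scipy, OpenCV 4.12 (cv2) and the standard library are available. Lean on these libraries where they do the work, as an engineer would, in place of code of your own. Each camera call takes 0.05 s, during which the arm holds its last target. There are 200 camera calls.

TASK

The dispenser, the mug and the cup in the drawer each stand on another's mat. Use the empty slate grey mat as the halfway spot to change them round, until each stands upright in the middle of the mat of its own colour: blue dispenser on blue, cream mug on cream, mint cup on mint. Set things down without dropping or tipping them, and leave the spoons where they are.

Things in the scene. Friction and masses are not known exactly. Their poses are not given: they have to be found in the camera images.
- dispenser: blue pill-style formula dispenser, loose, about 0.14 kg: an upright round stack, 60 mm across from its foot to 70 mm up, then a light blue fluted twist cap 57 mm across to 88 mm and a small blue bar on top, 92 mm high in all. Grip the body anywhere below 70 mm. Origin at the centre of its underside, z up; no preferred yaw. Starts upright on the wrong mat.
- mug: cream ceramic mug, loose, about 0.22 kg, open at the top, 80 mm high, 62 mm across outside (foot slightly less), with a 10 mm thick handle that sticks out at its own +y, 36 mm beyond the wall: grip it across its x axis. Origin at the centre of its underside, z up. Starts upright on the wrong mat.
- cup: mint training cup, loose, about 0.16 kg: round body 58 mm across to 64 mm up, a slightly darker mint lid ring 61 mm across from 64 to 74 mm, domed lid with a cream spout, 91 mm high in all. Origin at the centre of its underside, z up; no preferred yaw. Starts upright on the wrong mat.
- mat_blue: blue round silicone mat, 92 mm across, 4 mm thick, fixed in one bay of the drawer; origin at the centre of its underside, z up. Where the dispenser belongs.
- mat_cream: cream white round silicone mat, 92 mm across, 4 mm thick, fixed in one bay of the drawer; origin at the centre of its underside, z up. Where the mug belongs.
- mat_mint: mint green round silicone mat, 92 mm across, 4 mm thick, fixed in one bay of the drawer; origin at the centre of its underside, z up. Where the cup belongs. Clear dividers, tops 32 mm above the worktop, part the drawer into 2 by 3 bays of about 150 by 155 mm; each mat lies within 10 mm of the middle of a bay.
- mat_slate: dark slate grey round silicone mat, 92 mm across, 4 mm thick, fixed in one bay of the drawer; origin at the centre of its underside, z up. Empty at the start: the halfway spot. All mats lie in a shallow plywood drawer set on the worktop, outside 328 by 498 mm, rim 45 mm above the worktop. Its floor is 8 mm up, so mat tops are at z = 12 mm.
- spoon_pink: small stainless spoon with a pink silicone grip, loose, 122 mm long, 9 mm high; origin on its underside near the middle of its length, x towards the bowl. It lies flat at the start in a bay lined with cork; leave it alone.
- spoon_yellow: the same with a yellow grip. It lies flat at the start in a bay lined with cork; leave it alone.
- spoon_red: the same with a red grip. It lies flat at the start in a bay lined with cork; leave it alone.
There are look-alikes about, which are no part of the job. What is shaped like the dispenser but red is not meant. Leave any red look-alike of the mug alone.

How it is judged:
On the way:
1. one of the three things stands released on the slate grey mat (within 30 mm of its middle) (((horizontal distance between dispenser and mat_slate below 0.03 m and z of dispenser in the frame of mat_slate below 0.008 m and angle between dispenser's own z axis and vertical below 0.1 rad and contact force between dispenser and the fingers below 0.1 N) or (horizontal distance between mug and mat_slate below 0.03 m and z of mug in the frame of mat_slate below 0.008 m and angle between mug's own z axis and vertical below 0.1 rad and contact force between mug and the fingers below 0.1 N) or (horizontal distance between cup and mat_slate below 0.03 m and z of cup in the frame of mat_slate below 0.008 m and angle between cup's own z axis and vertical below 0.1 rad and contact force between cup and the fingers below 0.1 N))), for 0.2 s.
At the end, for the whole second after the job is handed in: The dispenser stands on the blue mat, the mug on the cream mat and the cup on the mint mat, each within 15 mm of the mat's middle, upright within 6 degrees, resting on the mat, released and at rest; each spoon is within 20 mm of where it began (horizontal distance between dispenser and mat_blue below 0.015 m and z of dispenser in the frame of mat_blue below 0.008 m and angle between each of dispenser, mug, cup's own z axis and vertical below 0.1 rad and linear speed of each of dispenser, mug, cup below 0.02 m/s and contact force between each of dispenser, mug, cup and the fingers below 0.1 N and horizontal distance between mug and mat_cream below 0.015 m and z of mug in the frame of mat_cream below 0.008 m and horizontal distance between cup and mat_mint below 0.015 m and z of cup in the frame of mat_mint below 0.008 m and distance of each of spoon_pink, spoon_yellow, spoon_red from where it was at the start of the episode below 0.02 m); the robot touches nothing.
It fails at once if the dispenser, mug or cup is tipped more than 35 degrees (angle between any of dispenser, mug, cup's own z axis and vertical above 0.61 rad).
It fails at once if the dispenser, mug or cup is dropped (falls free of the fingers faster than 0.7 m/s, as from over 25 mm) ((contact force between dispenser and the fingers below 0.01 N and linear speed of dispenser above 0.7 m/s) or (contact force between mug and the fingers below 0.01 N and linear speed of mug above 0.7 m/s) or (contact force between cup and the fingers below 0.01 N and linear speed of cup above 0.7 m/s)).
It fails at once if a spoon is shifted by more than 20 mm (distance of any of spoon_pink, spoon_yellow, spoon_red from where it was at the start of the episode above 0.02 m).
It also fails if it takes over 90 s, if anything falls off the work surface, if the arm or the gripper's body presses on something with over 40 N, if the wrist force passes 120 N, or if a joint passes its speed limit or range.

## Working session

There is one attempt and no reset: what is moved stays moved. The work goes in short steps, Python scripts to look and compute and a tool call to move; the robot and the scene stay as the last step left them, time stands still between calls to the robot, and variables do not carry over. Pictures are saved under pics/ and viewed, about 12 in all and at most 16, crops included, and the job is handed in when it is done.

Besides the shell and the picture viewer there is one more tool, called after "Emit:" by a JSON object that holds its "api" and its "payload", one argument or row to a line. move_arm: Moves the arm, as the interface text tells. Its arguments: {"type":"object","properties":{"targets":{"type":"array"}},"required":["targets"]}

```bash
mkdir -p pics; ls
cat > h.py <<'E'
import numpy as np, cv2
from cell import ctrl
def ray_pt(p,r,c,z=None,d=None):
    """pixel -> world, using depth d or plane height z"""
    M=np.linalg.inv(p["world_to_cam"])
    v=np.array([(c-p["cx"])/p["fx"],-(r-p["cy"])/p["fy"],-1.0])
    o=M[:3,3]; w=M[:3,:3]@v
    if d is None: d=(z-o[2])/w[2]
    return o+d*w
def cloud(p):
    h,w=p["depth"].shape
    r,c=np.mgrid[:h,:w]
    d=p["depth"]
    v=np.stack([(c-p["cx"])/p["fx"]*d,-(r-p["cy"])/p["fy"]*d,-d],-1)
    M=np.linalg.inv(p["world_to_cam"])
    return v@M[:3,:3].T+M[:3,3]
def R(q):
    from scipy.spatial.transform import Rotation as Q
    return Q.from_quat([q[1],q[2],q[3],q[0]]).as_matrix()
E
python3 - <<'E'
from h import *
s=ctrl.read_state(); print({k:np.round(v,3) for k,v in s.items()}); print(R(s["orientation"]).round(3))
names=["dispenser","mug","cup","mat_blue","mat_cream","mat_mint","mat_slate","spoon_pink"]
for n in ["scene","top"]:
    p=ctrl.grab_frame(n); cv2.imwrite(f"pics/{n}0.png",p["img"]); C=cloud(p)
    print(n,[k for k in p], np.linalg.inv(p["world_to_cam"])[:3,3].round(3))
    for m in names:
        for d in ctrl.spot_in(m,p):
            r,c=d["centre"]; print(m,round(d["conf"],2),np.round((r,c),1),C[int(r),int(c)].round(3))
E
```

```text
pics
{'time': np.float64(0.0), 'qpos': array([-1.214,  0.418, -0.01 ,  1.614,  0.005,  1.111, -0.053]), 'dq': array([ 0.   ,  0.001,  0.   , -0.001,  0.001, -0.   ,  0.001]), 'joint_efforts': array([-0.0000e+00, -8.6445e+01,  6.7800e-01, -4.3490e+01,  1.9000e-02,
        7.0000e-03, -0.0000e+00]), 'position': array([0.243, 0.576, 0.231]), 'orientation': array([ 0.589, -0.391,  0.589,  0.391]), 'ft_force': array([-0.223, -0.156, -0.112]), 'moment': array([-0.01 ,  0.028,  0.085]), 'finger_gap': np.float64(0.085)}
[[-0.    -0.922  0.388]
 [-0.001  0.388  0.922]
 [-1.    -0.    -0.001]]
scene ['img', 'depth', 'fx', 'fy', 'cx', 'cy', 'world_to_cam', 'shot'] [ 0.814 -0.562  0.844]
dispenser 0.9 [117.6 321.8] [0.598 0.314 0.076]
dispenser 0.21 [227.5 195.9] [ 0.482 -0.206  0.089]
mug 0.86 [334.1 190.3] [ 0.585 -0.4    0.004]
cup 0.83 [227.5 198.8] [ 0.488 -0.202  0.089]
mat_blue 0.69 [215.1 281.1] [ 0.63  -0.033  0.018]
mat_blue 0.26 [146.5 248.8] [0.435 0.147 0.02 ]
mat_cream 0.57 [244.1 204.4] [ 0.496 -0.202  0.014]
mat_cream 0.18 [199.3 276.2] [ 0.615 -0.042  0.09 ]
mat_mint 0.58 [175.1 292.7] [0.599 0.108 0.016]
mat_slate 0.88 [263.2 254.8] [ 0.631 -0.187  0.012]
spoon_pink 0.56 [148.3 254.8] [0.452 0.154 0.013]
top ['img', 'depth', 'fx', 'fy', 'cx', 'cy', 'world_to_cam', 'shot'] [ 0.384 -0.041  1.19 ]
dispenser 0.85 [164.4 105. ] [0.591 0.317 0.09 ]
dispenser 0.78 [166.5 180.2] [0.589 0.139 0.1  ]
mug 0.8 [170.8 407. ] [ 0.61  -0.422  0.003]
mug 0.66 [164.7 247.6] [ 0.613 -0.015  0.016]
cup 0.61 [222.4 318.4] [ 0.465 -0.184  0.096]
cup 0.58 [164.7 246.5] [ 0.613 -0.013  0.016]
mat_blue 0.56 [174.  232.8] [0.588 0.022 0.012]
mat_cream 0.79 [218.4 301.6] [ 0.481 -0.153  0.013]
mat_mint 0.97 [180.3 189.8] [0.571 0.13  0.008]
mat_slate 0.74 [160.2 308.6] [ 0.627 -0.169  0.017]
spoon_pink 0.6 [232.3 179.1] [0.439 0.148 0.019]
spoon_pink 0.22 [213.7 302.1] [ 0.493 -0.155  0.016]
```

View pics/scene0.png

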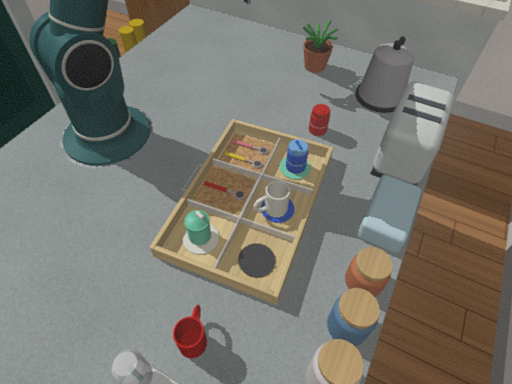

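View pics/top0.png

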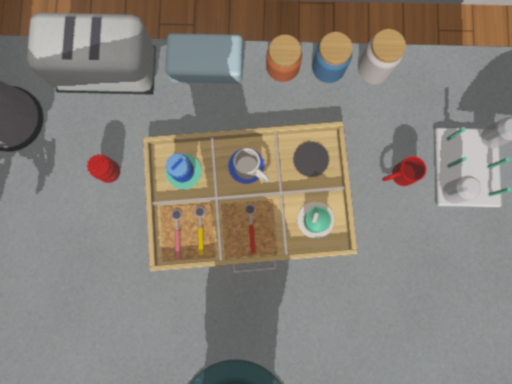

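The dispenser is at scene (297,157), on mint. The red look-alike is at (319,119). The cream mug is at (275,200), on blue. The red look-alike is at (190,335). The cup is at (198,228), on cream. Slate is empty at (257,260). Next I measure the objects and mats from both views and check one crop.

```bash
cat > m.py <<'E'
from h import *
from scipy.optimize import least_squares
def circ(P,r):
    f=least_squares(lambda c:np.hypot(P[:,0]-c[0],P[:,1]-c[1])-r,P[:,:2].mean(0),loss="soft_l1",f_scale=.002)
    return f.x,np.median(abs(f.fun))
# approx xy of mats
MAT=dict(mint=(.59,.13),blue=(.61,-.02),slate=(.63,-.18),cream=(.48,-.19))
HUE=dict(mint=(65,98),blue=(105,130))
def mask(p,k):
    H,S,V=cv2.split(cv2.cvtColor(p["img"],cv2.COLOR_BGR2HSV))
    if k=="slate": return V<90
    if k=="cream": return (S<45)&(V>150)
    return (H>HUE[k][0])&(H<HUE[k][1])&(S>70)
def mat(p,k,C):
    """visible outer rim points of mat (convex hull of plane-projected mask) -> circle r=46mm"""
    h,w=p["depth"].shape; r,c=np.mgrid[:h,:w]
    near=np.hypot(C[...,0]-MAT[k][0],C[...,1]-MAT[k][1])<.075
    m=(mask(p,k)&near&(C[...,2]<.022)&(C[...,2]>.003)).astype(np.uint8)
    m=cv2.morphologyEx(m,cv2.MORPH_OPEN,np.ones((2,2),np.uint8))
    pts=np.argwhere(m); 
    P=np.array([ray_pt(p,a,b,z=.012) for a,b in pts])
    hull=cv2.convexHull(P[:,:2].astype(np.float32))[:,0]
    # min enclosing fit + robust
    c,e=circ(hull,.046); (mx,my),mr=cv2.minEnclosingCircle(hull)
    return c.round(4),round(e,4),np.round((mx,my,mr),4),len(pts),np.median(C[m>0][:,2]).round(4)
E
python3 - <<'E'
from m import *
F={}
for n in ["scene","top"]:
    p=ctrl.grab_frame(n); C=cloud(p); F[n]=(p,C)
    for k in MAT:
        try: print(n,k,*mat(p,k,C))
        except Exception as e: print(n,k,e)
    for k,q in dict(disp=(.59,.135),mug=(.61,-.02),cup=(.475,-.19)).items():
        near=np.hypot(C[...,0]-q[0],C[...,1]-q[1])<.08
        for lo,hi in [(.03,.065),(.065,.082),(.082,.12)]:
            P=C[near&(C[...,2]>lo)&(C[...,2]<hi)]
            if len(P)>10:
                c,e=circ(P,.030); print(n,k,lo,len(P),c.round(4),round(e,4),"mean",P.mean(0).round(4),"zmax",np.percentile(P[:,2],98).round(4))
p,C=F["top"]
a=cv2.resize(p["img"][130:240,150:350],None,fx=4,fy=4,interpolation=cv2.INTER_CUBIC); cv2.imwrite("pics/crop.png",a[:600,:800])
E
```

```text
scene mint [0.5949 0.1436] 0.0022 [0.5959 0.1413 0.0444] 242 0.0124
scene blue [ 0.6128 -0.0143] 0.0011 [ 0.6143 -0.0152  0.0453] 245 0.0126
scene slate [ 0.6341 -0.1772] 0.0021 [ 0.6345 -0.1785  0.0448] 932 0.0128
scene cream [ 0.4815 -0.1901] 0.0009 [ 0.4814 -0.1901  0.046 ] 247 0.0129
scene disp 0.03 238 [0.595  0.0954] 0.0062 mean [0.5922 0.1148 0.043 ] zmax 0.0637
scene disp 0.065 111 [0.5924 0.1487] 0.0009 mean [0.5996 0.1276 0.0751] zmax 0.0819
scene disp 0.082 298 [0.5911 0.1538] 0.0065 mean [0.5948 0.1408 0.0977] zmax 0.1052
scene mug 0.03 452 [ 0.6057 -0.0178] 0.0026 mean [ 0.6057 -0.0307  0.045 ] zmax 0.0641
scene mug 0.065 214 [ 0.6047 -0.0176] 0.002 mean [ 0.6023 -0.0248  0.0739] zmax 0.0816
scene mug 0.082 213 [ 0.6066 -0.0158] 0.0014 mean [ 0.6052 -0.0174  0.0893] zmax 0.0953
scene cup 0.03 299 [ 0.471  -0.1858] 0.0024 mean [ 0.4781 -0.2074  0.0445] zmax 0.0639
scene cup 0.065 71 [ 0.4726 -0.1841] 0.0008 mean [ 0.4897 -0.2025  0.0732] zmax 0.0816
scene cup 0.082 434 [ 0.4663 -0.1771] 0.0077 mean [ 0.4768 -0.1893  0.0915] zmax 0.1042
top mint [0.5909 0.1449] 0.0012 [0.5
[... 213 characters left out ...]
8 -0.1911  0.0459] 445 0.0121
top disp 0.03 156 [0.5672 0.0992] 0.0145 mean [0.5755 0.1137 0.0394] zmax 0.0627
top disp 0.065 73 [0.5944 0.1472] 0.0009 mean [0.5792 0.1307 0.0768] zmax 0.0818
top disp 0.082 450 [0.604  0.1546] 0.0087 mean [0.5915 0.1449 0.0988] zmax 0.1058
top mug 0.03 268 [ 0.6068 -0.0232] 0.0095 mean [ 0.6148 -0.0304  0.0424] zmax 0.0637
top mug 0.065 106 [ 0.6018 -0.0255] 0.0073 mean [ 0.5931 -0.0323  0.0749] zmax 0.0818
top mug 0.082 184 [ 0.6062 -0.0162] 0.0016 mean [ 0.6059 -0.0185  0.0905] zmax 0.096
top cup 0.03 146 [ 0.4805 -0.2262] 0.0345 mean [ 0.4804 -0.2142  0.0411] zmax 0.0597
top cup 0.082 522 [ 0.4798 -0.1909] 0.0083 mean [ 0.4731 -0.1856  0.0908] zmax 0.1039
```

View pics/crop.png

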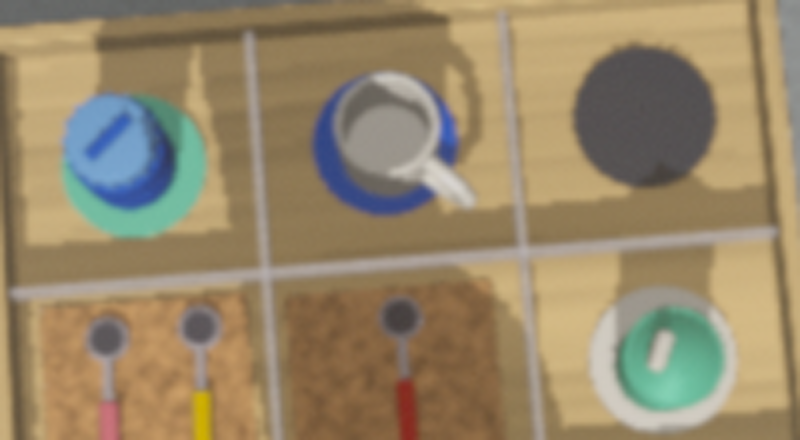

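Crop: the dispenser is at (115,145), the cream mug at (388,130) with its handle towards (465,195), and the cup at (672,355). Slate is empty at (645,115). All match the descriptions. Plan: cup→slate, mug→cream, dispenser→blue, cup→mint, with the jaw fixed at −40° throughout because that suits the mug. First I go above the cup.

```bash
cat > d.py <<'E'
import sys
from h import *
def delta(x,y,z,yaw=-40):
    s=ctrl.read_state(); M=R(s["orientation"]); t=M.T@(np.array([x,y,z])-s["position"])
    a=np.degrees(np.arctan2(M[1,2],M[0,2])); sp=(a-yaw+180)%360-180
    print("t",s["time"].round(2),"pos",s["position"].round(4),"gap",s["finger_gap"].round(4),"-> shift",t.round(4),"spin",round(sp,1))
if __name__=="__main__": delta(*map(float,sys.argv[1:]))
E
python3 d.py .473 -.186 .231
```

```text
Traceback (most recent call last):
  File "d.py", line 7, in <module>
    if __name__=="__main__": delta(*map(float,sys.argv[1:]))
                             ~~~~~^^^^^^^^^^^^^^^^^^^^^^^^^^
  File "d.py", line 6, in delta
    print("t",s["time"].round(2),"pos",s["position"].round(4),"gap",s["finger_gap"].round(4),"-> shift",t.round(4),"spin",round(sp,1))
              ^^^^^^^^^^^^^^^
AttributeError: 'float' object has no attribute 'round'
```

Emit:
{"api": "move_arm", "payload": {
  "targets": [
    {"hand":-1,"translation":[0,-0.508,-0.613],"spin":107},
    {"hand":-1,"translation":[0,-0.508,-0.613],"spin":107},
    {"hand":-1,"translation":[0,-0.508,-0.613],"spin":107},
    {"hand":-1,"translation":[0,-0.508,-0.613],"spin":107},
    {"hand":-1,"translation":[0,-0.508,-0.613],"spin":107},
    {"hand":-1,"translation":[0,-0.508,-0.613],"spin":107},
    {"hand":-1,"translation":[0,-0.508,-0.613],"spin":107},
    {"hand":-1,"translation":[0,-0.508,-0.613],"spin":107},
    {"hand":-1,"translation":[0,-0.508,-0.613],"spin":107},
    {"hand":-1,"translation":[0,-0.508,-0.613],"spin":107},
    {"hand":-1,"translation":[0,-0.508,-0.613],"spin":107},
    {"hand":-1,"translation":[0,-0.508,-0.613],"spin":107}
  ]
}}

```text
time: 2.0
position: [0.3873, 0.0954, 0.2316]
orientation: [0.697, 0.118, 0.697, -0.117]
ft_force: [1.9, 0.9, 0.4]
finger_gap: 0.0854
```

```bash
python3 d.py .473 -.186 .231
```

```text
Traceback (most recent call last):
  File "d.py", line 7, in <module>
    if __name__=="__main__": delta(*map(float,sys.argv[1:]))
                             ~~~~~^^^^^^^^^^^^^^^^^^^^^^^^^^
  File "d.py", line 6, in delta
    print("t",s["time"].round(2),"pos",s["position"].round(4),"gap",s["finger_gap"].round(4),"-> shift",t.round(4),"spin",round(sp,1))
              ^^^^^^^^^^^^^^^
AttributeError: 'float' object has no attribute 'round'
```

```bash
sed -i 's/s\["time"\].round(2)/s["time"]/; s/s\["finger_gap"\].round(4)/s["finger_gap"]/' d.py; python3 d.py .473 -.186 .231
```

```text
t 2.0 pos [0.3873 0.0954 0.2316] gap 0.08544250716385875 -> shift [ 0.0005 -0.2377  0.1732] spin 20.9
```

Emit:
{"api": "move_arm", "payload": {
  "targets": [
    {"hand":-1,"translation":[0,-0.238,0.173],"spin":21},
    {"hand":-1,"translation":[0,-0.238,0.173],"spin":21},
    {"hand":-1,"translation":[0,-0.238,0.173],"spin":21},
    {"hand":-1,"translation":[0,-0.238,0.173],"spin":21},
    {"hand":-1,"translation":[0,-0.238,0.173],"spin":21},
    {"hand":-1,"translation":[0,-0.238,0.173],"spin":21},
    {"hand":-1,"translation":[0,-0.238,0.173],"spin":21},
    {"hand":-1,"translation":[0,-0.238,0.173],"spin":21},
    {"hand":-1,"translation":[0,-0.238,0.173],"spin":21},
    {"hand":-1,"translation":[0,-0.238,0.173],"spin":21}
  ]
}}

```text
time: 2.83
position: [0.4741, -0.1837, 0.2311]
orientation: [0.665, 0.241, 0.665, -0.241]
ft_force: [-0.5, 1.0, -1.4]
finger_gap: 0.0857
```

```bash
cat > w.py <<'E'
from m import *
import sys
p=ctrl.grab_frame("wrist"); C=cloud(p); cv2.imwrite(f"pics/{sys.argv[1]}.png",p["img"])
print("cam",np.linalg.inv(p["world_to_cam"])[:3,3].round(3))
for k in sys.argv[2:]:
    try: print(k,*mat(p,k,C))
    except Exception as e: print(k,e)
OB=dict(disp=(.592,.147),mug=(.6064,-.016),cup=(.4725,-.1855))
for k,q in OB.items():
    near=np.hypot(C[...,0]-q[0],C[...,1]-q[1])<.08
    for lo,hi in [(.03,.065),(.065,.082),(.082,.12)]:
        P=C[near&(C[...,2]>lo)&(C[...,2]<hi)]
        if len(P)>50:
            c,e=circ(P,.030); print(k,lo,len(P),c.round(4),round(e,4),"mean",P.mean(0).round(4),"z98",np.percentile(P[:,2],98).round(4))
E
python3 w.py w1 slate cream blue; python3 d.py .473 -.186 .231
```

```text
cam [ 0.517 -0.132  0.374]
slate [ 0.6305 -0.1749] 0.0008 [ 0.6306 -0.1762  0.0453] 5016 0.0123
cream [ 0.4772 -0.1891] 0.0002 [ 0.4775 -0.189   0.0462] 1945 0.0124
blue too many indices for array: array is 1-dimensional, but 2 were indexed
mug 0.03 307 [ 0.5656 -0.0457] 0.0075 mean [ 0.5641 -0.0647  0.0375] z98 0.063
cup 0.03 976 [ 0.4552 -0.1844] 0.0326 mean [ 0.4603 -0.1866  0.039 ] z98 0.0601
cup 0.082 3334 [ 0.4656 -0.1925] 0.008 mean [ 0.4743 -0.1836  0.0911] z98 0.1036
t 2.8833 pos [ 0.4742 -0.1829  0.2312] gap 0.08543722646369478 -> shift [ 0.0002 -0.0031  0.001 ] spin 0.2
```

View pics/w1.png

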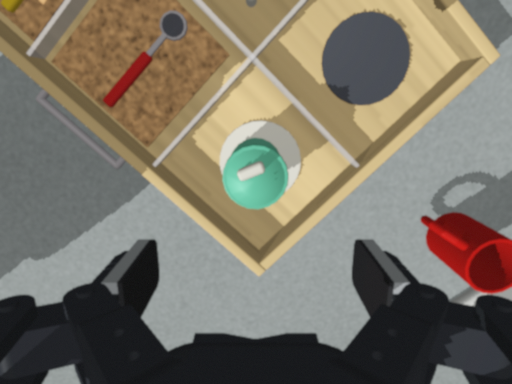

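The wrist view shows the cup at (255,173) on the cream mat, and the slate mat clear at (366,57). The positions agree within 2–3 mm, so I descend.

Emit:
{"api": "move_arm", "payload": {
  "targets": [
    {"hand":-1,"translation":[0.04,-0.003,0],"spin":0},
    {"hand":-1,"translation":[0.075,-0.003,0],"spin":0},
    {"hand":-1,"translation":[0.11,-0.003,0],"spin":0},
    {"hand":-1,"translation":[0.14,-0.003,0],"spin":0},
    {"hand":-1,"translation":[0.17,-0.003,0],"spin":0},
    {"hand":-1,"translation":[0.191,-0.003,0],"spin":0},
    {"hand":-1,"translation":[0.191,-0.003,0],"spin":0},
    {"hand":1,"translation":[0.191,-0.003,0],"spin":0},
    {"hand":1,"translation":[0.191,-0.003,0],"spin":0},
    {"hand":1,"translation":[0.191,-0.003,0],"spin":0},
    {"hand":1,"translation":[0.191,-0.003,0],"spin":0},
    {"hand":1,"translation":[0.191,-0.003,0],"spin":0}
  ]
}}

```text
time: 3.88
position: [0.4734, -0.1858, 0.0422]
orientation: [0.666, 0.241, 0.664, -0.24]
ft_force: [-2.2, 2.0, 7.1]
finger_gap: 0.059
```

Emit:
{"api": "move_arm", "payload": {
  "targets": [
    {"hand":1,"translation":[0,0,0],"spin":0},
    {"hand":1,"translation":[0,0,0],"spin":0},
    {"hand":1,"translation":[-0.01,0,0],"spin":0},
    {"hand":1,"translation":[-0.03,0,0],"spin":0},
    {"hand":1,"translation":[-0.06,0,0],"spin":0},
    {"hand":1,"translation":[-0.09,0,0],"spin":0},
    {"hand":1,"translation":[-0.12,0,0],"spin":0},
    {"hand":1,"translation":[-0.12,0,0],"spin":0}
  ]
}}

```text
time: 4.55
position: [0.4745, -0.1871, 0.1667]
orientation: [0.668, 0.241, 0.662, -0.24]
ft_force: [1.7, 0.0, -0.5]
finger_gap: 0.0591
```

```bash
python3 d.py .6305 -.177 .160
python3 - <<'E'
from h import *
p=ctrl.grab_frame("wrist");cv2.imwrite("pics/w2.png",p["img"])
E
```

```text
t 4.55 pos [ 0.4745 -0.1871  0.1667] gap 0.059094735928103506 -> shift [0.0079 0.1076 0.1133] spin 0.2
```

View pics/w2.png

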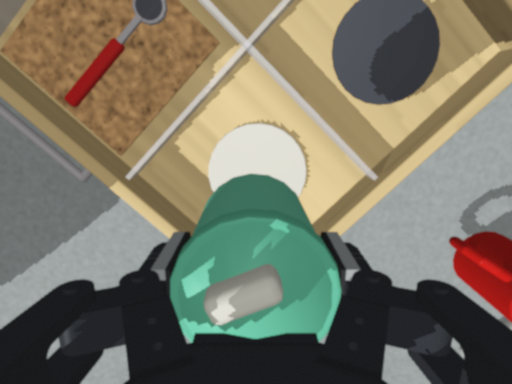

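Held upright at (255,270), and the cream mat is now bare. Moving to slate.

Emit:
{"api": "move_arm", "payload": {
  "targets": [
    {"hand":1,"translation":[0,0.018,0.019],"spin":0},
    {"hand":1,"translation":[0,0.041,0.043],"spin":0},
    {"hand":1,"translation":[0,0.064,0.067],"spin":0},
    {"hand":1,"translation":[0,0.087,0.091],"spin":0},
    {"hand":1,"translation":[0.007,0.108,0.113],"spin":0},
    {"hand":1,"translation":[0.007,0.108,0.113],"spin":0},
    {"hand":1,"translation":[0.007,0.108,0.113],"spin":0}
  ]
}}

```text
time: 5.18
position: [0.6286, -0.1749, 0.1526]
orientation: [0.665, 0.24, 0.665, -0.241]
ft_force: [-0.1, 0.1, -2.3]
finger_gap: 0.0593
```

```bash
python3 d.py .6305 -.177 .043
```

```text
t 5.1833 pos [ 0.6286 -0.1749  0.1526] gap 0.05933806470901806 -> shift [ 0.1096 -0.0003  0.0028] spin 0.3
```

Emit:
{"api": "move_arm", "payload": {
  "targets": [
    {"hand":1,"translation":[0.025,0,0.003],"spin":0},
    {"hand":1,"translation":[0.05,0,0.003],"spin":0},
    {"hand":1,"translation":[0.075,0,0.003],"spin":0},
    {"hand":1,"translation":[0.092,0,0.003],"spin":0},
    {"hand":1,"translation":[0.1,0,0.003],"spin":0},
    {"hand":1,"translation":[0.105,0,0.003],"spin":0},
    {"hand":1,"translation":[0.108,0,0.003],"spin":0},
    {"hand":1,"translation":[0.108,0,0.003],"spin":0},
    {"hand":1,"translation":[0.108,0,0.003],"spin":0}
  ]
}}

```text
time: 5.93
position: [0.631, -0.1776, 0.0464]
orientation: [0.665, 0.241, 0.664, -0.241]
ft_force: [-0.4, 0.1, -0.8]
finger_gap: 0.0588
```

```bash
python3 d.py .6305 -.177 .043; python3 -c "
from h import *
print(ctrl.read_state()['ft_force'])"
```

```text
t 5.9333 pos [ 0.631  -0.1776  0.0464] gap 0.05884669859732796 -> shift [ 0.0034  0.0001 -0.0008] spin 0.2
[-0.36347786  0.13067707 -0.7535806 ]
```

Emit:
{"api": "move_arm", "payload": {
  "targets": [
    {"hand":1,"translation":[0.002,0,0],"spin":0},
    {"hand":1,"translation":[0.004,0,0],"spin":0},
    {"hand":1,"translation":[0.004,0,0],"spin":0},
    {"hand":-1,"translation":[0.004,0,0],"spin":0},
    {"hand":-1,"translation":[0.004,0,0],"spin":0},
    {"hand":-1,"translation":[0.004,0,0],"spin":0},
    {"hand":-1,"translation":[0.004,0,0],"spin":0},
    {"hand":-1,"translation":[0.004,0,0],"spin":0},
    {"hand":-1,"translation":[-0.02,0,0],"spin":0},
    {"hand":-1,"translation":[-0.06,0,0],"spin":0},
    {"hand":-1,"translation":[-0.1,0,0],"spin":0},
    {"hand":-1,"translation":[-0.14,0,0],"spin":0}
  ]
}}

```text
time: 6.93
position: [0.6302, -0.1774, 0.1869]
orientation: [0.665, 0.241, 0.665, -0.241]
ft_force: [0.2, 0.1, 0.3]
finger_gap: 0.0854
```

```bash
python3 d.py .6064 -.016 .21
```

```text
t 6.9333 pos [ 0.6302 -0.1774  0.1869] gap 0.08542460106135914 -> shift [-0.0231  0.1088 -0.1216] spin 0.2
```

Emit:
{"api": "move_arm", "payload": {
  "targets": [
    {"hand":-1,"translation":[-0.023,0.027,-0.03],"spin":0},
    {"hand":-1,"translation":[-0.023,0.054,-0.06],"spin":0},
    {"hand":-1,"translation":[-0.023,0.081,-0.09],"spin":0},
    {"hand":-1,"translation":[-0.023,0.109,-0.122],"spin":0},
    {"hand":-1,"translation":[-0.023,0.109,-0.122],"spin":0},
    {"hand":-1,"translation":[-0.023,0.109,-0.122],"spin":0},
    {"hand":-1,"translation":[-0.023,0.109,-0.122],"spin":0}
  ]
}}

```text
time: 7.52
position: [0.6066, -0.0155, 0.2084]
orientation: [0.665, 0.24, 0.665, -0.241]
ft_force: [0.2, -1.4, 0.7]
finger_gap: 0.0851
```

```bash
python3 w.py w3 blue mint; python3 d.py .6064 -.016 .040
```

```text
cam [0.649 0.036 0.351]
blue [ 0.6096 -0.0129] 0.0004 [ 0.6104 -0.0125  0.0454] 2089 0.0124
mint [0.5927 0.1459] 0.0007 [0.5928 0.1454 0.0457] 2697 0.0123
disp 0.03 1100 [0.5894 0.1466] 0.0021 mean [0.5841 0.1271 0.0437] z98 0.0642
disp 0.065 861 [0.5923 0.1485] 0.0006 mean [0.6033 0.1273 0.0765] z98 0.0819
disp 0.082 4953 [0.6062 0.1617] 0.0083 mean [0.5932 0.1426 0.0992] z98 0.1049
mug 0.03 1505 [ 0.6084 -0.0139] 0.0027 mean [ 0.5977 -0.0303  0.0429] z98 0.064
mug 0.065 748 [ 0.6075 -0.0133] 0.0021 mean [ 0.5955 -0.0283  0.075 ] z98 0.0818
mug 0.082 1447 [ 0.6068 -0.0138] 0.0018 mean [ 0.6044 -0.0167  0.0903] z98 0.0935
cup 0.03 200 [ 0.519  -0.1639] 0.0093 mean [ 0.5221 -0.1553  0.0323] z98 0.0337
t 7.5667 pos [ 0.6067 -0.0165  0.2084] gap 0.08515894929718672 -> shift [ 0.1684  0.0002 -0.0006] spin 0.2
```

View pics/w3.png

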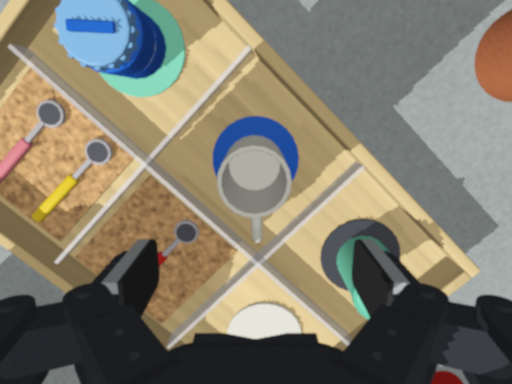

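The mug is at (255,175), with its handle pointing straight down the image, so the jaw axis is right. The cup stands on slate at (362,270). Gripping the mug.

Emit:
{"api": "move_arm", "payload": {
  "targets": [
    {"hand":-1,"translation":[0.035,0.002,0],"spin":0},
    {"hand":-1,"translation":[0.07,0.002,0],"spin":0},
    {"hand":-1,"translation":[0.1,0.002,0],"spin":0},
    {"hand":-1,"translation":[0.13,0.002,0],"spin":0},
    {"hand":-1,"translation":[0.155,0.002,0],"spin":0},
    {"hand":-1,"translation":[0.168,0.002,0],"spin":0},
    {"hand":-1,"translation":[0.168,0.002,0],"spin":0},
    {"hand":1,"translation":[0.168,0.002,0],"spin":0},
    {"hand":1,"translation":[0.168,0.002,0],"spin":0},
    {"hand":1,"translation":[0.168,0.002,0],"spin":0},
    {"hand":1,"translation":[0.168,0.002,0],"spin":0},
    {"hand":1,"translation":[0.168,0.002,0],"spin":0}
  ]
}}

```text
time: 8.57
position: [0.609, -0.0143, 0.0423]
orientation: [0.666, 0.241, 0.664, -0.24]
ft_force: [-1.1, -1.4, 7.5]
finger_gap: 0.0598
```

Emit:
{"api": "move_arm", "payload": {
  "targets": [
    {"hand":1,"translation":[0,0,0],"spin":0},
    {"hand":1,"translation":[0,0,0],"spin":0},
    {"hand":1,"translation":[-0.01,0,0],"spin":0},
    {"hand":1,"translation":[-0.03,0,0],"spin":0},
    {"hand":1,"translation":[-0.06,0,0],"spin":0},
    {"hand":1,"translation":[-0.09,0,0],"spin":0},
    {"hand":1,"translation":[-0.125,0,0],"spin":0},
    {"hand":1,"translation":[-0.125,0,0],"spin":0}
  ]
}}

```text
time: 9.23
position: [0.6106, -0.0146, 0.1727]
orientation: [0.668, 0.242, 0.662, -0.239]
ft_force: [1.3, -0.3, -2.6]
finger_gap: 0.0598
```

```bash
python3 d.py .4775 -.190 .165
```

```text
t 9.2333 pos [ 0.6106 -0.0146  0.1727] gap 0.05977198995359898 -> shift [ 0.0064 -0.22    0.0101] spin 0.2
```

Emit:
{"api": "move_arm", "payload": {
  "targets": [
    {"hand":1,"translation":[0,-0.02,0.001],"spin":0},
    {"hand":1,"translation":[0,-0.05,0.003],"spin":0},
    {"hand":1,"translation":[0,-0.085,0.005],"spin":0},
    {"hand":1,"translation":[0,-0.12,0.007],"spin":0},
    {"hand":1,"translation":[0,-0.155,0.009],"spin":0},
    {"hand":1,"translation":[0,-0.19,0.01],"spin":0},
    {"hand":1,"translation":[0.006,-0.22,0.01],"spin":0},
    {"hand":1,"translation":[0.006,-0.22,0.01],"spin":0},
    {"hand":1,"translation":[0.006,-0.22,0.01],"spin":0}
  ]
}}

```text
time: 9.98
position: [0.474, -0.1907, 0.1602]
orientation: [0.665, 0.242, 0.664, -0.241]
ft_force: [0.3, 0.5, -3.9]
finger_gap: 0.0598
```

```bash
python3 d.py .4775 -.190 .043
```

```text
t 9.9833 pos [ 0.474  -0.1907  0.1602] gap 0.059803832636589775 -> shift [0.1172 0.0026 0.0022] spin 0.0
```

Emit:
{"api": "move_arm", "payload": {
  "targets": [
    {"hand":1,"translation":[0.02,0.004,0.002],"spin":0},
    {"hand":1,"translation":[0.05,0.004,0.002],"spin":0},
    {"hand":1,"translation":[0.078,0.004,0.002],"spin":0},
    {"hand":1,"translation":[0.096,0.004,0.002],"spin":0},
    {"hand":1,"translation":[0.106,0.004,0.002],"spin":0},
    {"hand":1,"translation":[0.112,0.004,0.002],"spin":0},
    {"hand":1,"translation":[0.115,0.004,0.002],"spin":0},
    {"hand":1,"translation":[0.115,0.004,0.002],"spin":0},
    {"hand":1,"translation":[0.115,0.004,0.002],"spin":0}
  ]
}}

```text
time: 10.73
position: [0.4796, -0.1877, 0.0452]
orientation: [0.665, 0.241, 0.664, -0.24]
ft_force: [-0.5, 0.2, -2.5]
finger_gap: 0.0596
```

```bash
python3 d.py .4775 -.190 .043
```

```text
t 10.7333 pos [ 0.4796 -0.1877  0.0452] gap 0.05961849885206997 -> shift [ 0.0022 -0.0031 -0.0001] spin 0.2
```

Emit:
{"api": "move_arm", "payload": {
  "targets": [
    {"hand":1,"translation":[0.001,-0.002,0],"spin":0},
    {"hand":1,"translation":[0.003,-0.002,0],"spin":0},
    {"hand":1,"translation":[0.003,-0.002,0],"spin":0},
    {"hand":-1,"translation":[0.003,-0.002,0],"spin":0},
    {"hand":-1,"translation":[0.003,-0.002,0],"spin":0},
    {"hand":-1,"translation":[0.003,-0.002,0],"spin":0},
    {"hand":-1,"translation":[0.003,-0.002,0],"spin":0},
    {"hand":-1,"translation":[0.003,-0.002,0],"spin":0},
    {"hand":-1,"translation":[-0.02,-0.002,0],"spin":0},
    {"hand":-1,"translation":[-0.06,-0.002,0],"spin":0},
    {"hand":-1,"translation":[-0.1,-0.002,0],"spin":0},
    {"hand":-1,"translation":[-0.14,-0.002,0],"spin":0}
  ]
}}

```text
time: 11.73
position: [0.477, -0.1894, 0.1858]
orientation: [0.664, 0.241, 0.665, -0.241]
ft_force: [0.3, 1.1, 1.3]
finger_gap: 0.0856
```

```bash
python3 w.py w4 cream slate; python3 d.py .592 .147 .20
```

```text
cam [ 0.52  -0.138  0.329]
cream [ 0.4777 -0.1885] 0.0006 [ 0.4775 -0.1887  0.0461] 3911 0.0132
slate [ 0.6317 -0.1766] 0.001 [ 0.6295 -0.1757  0.0449] 2193 0.0123
cup 0.03 2298 [ 0.4762 -0.1877] 0.0056 mean [ 0.4622 -0.1946  0.0431] z98 0.0639
cup 0.065 939 [ 0.4782 -0.1893] 0.0018 mean [ 0.4669 -0.2035  0.0749] z98 0.0818
cup 0.082 1731 [ 0.4776 -0.19  ] 0.0018 mean [ 0.4753 -0.1928  0.0903] z98 0.0934
t 11.7833 pos [ 0.4796 -0.191   0.1927] gap 0.0853179924324166 -> shift [-0.0071  0.3314 -0.1305] spin 0.1
```

View pics/w4.png

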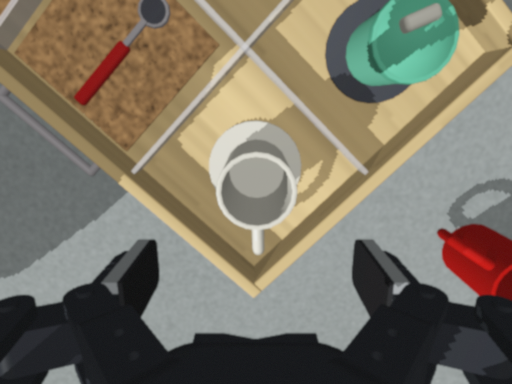

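The mug stands at (257,185), within about 1 mm of the middle of the cream mat. The cup is upright on slate at (410,40). Next, the dispenser.

Emit:
{"api": "move_arm", "payload": {
  "targets": [
    {"hand":-1,"translation":[-0.015,0.037,-0.015],"spin":0},
    {"hand":-1,"translation":[-0.015,0.074,-0.029],"spin":0},
    {"hand":-1,"translation":[-0.015,0.111,-0.044],"spin":0},
    {"hand":-1,"translation":[-0.015,0.148,-0.058],"spin":0},
    {"hand":-1,"translation":[-0.015,0.185,-0.073],"spin":0},
    {"hand":-1,"translation":[-0.015,0.222,-0.087],"spin":0},
    {"hand":-1,"translation":[-0.015,0.259,-0.102],"spin":0},
    {"hand":-1,"translation":[-0.015,0.295,-0.116],"spin":0},
    {"hand":-1,"translation":[-0.015,0.331,-0.13],"spin":0},
    {"hand":-1,"translation":[-0.015,0.331,-0.13],"spin":0},
    {"hand":-1,"translation":[-0.015,0.331,-0.13],"spin":0}
  ]
}}

```text
time: 12.7
position: [0.5896, 0.1507, 0.1986]
orientation: [0.665, 0.239, 0.665, -0.24]
ft_force: [-1.0, -1.2, -0.4]
finger_gap: 0.085
```

```bash
python3 w.py w5 mint blue; python3 d.py .592 .147 .040
```

```text
cam [0.632 0.203 0.341]
mint [0.5918 0.1446] 0.0006 [0.5926 0.1454 0.0455] 1955 0.0124
blue [ 0.6103 -0.0124] 0.0005 [ 0.6098 -0.0118  0.0458] 2503 0.0124
disp 0.03 981 [0.5945 0.1486] 0.0463 mean [0.6036 0.1621 0.0409] z98 0.0621
disp 0.065 432 [0.5919 0.1467] 0.0007 mean [0.6056 0.165  0.0781] z98 0.0819
disp 0.082 3855 [0.5764 0.1436] 0.009 mean [0.5942 0.1498 0.0998] z98 0.1048
mug 0.03 310 [ 0.5624 -0.0207] 0.0073 mean [ 0.5815 -0.0186  0.035 ] z98 0.0456
t 12.75 pos [0.5894 0.1486 0.1989] gap 0.08526995930717553 -> shift [0.1589 0.0005 0.003 ] spin 0.3
```

View pics/w5.png

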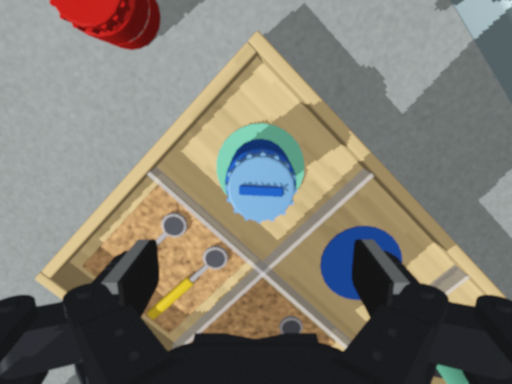

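The blue dispenser is at (260,180), and the red look-alike is well away at (105,20). The blue mat is free at (360,262). Gripping.

Emit:
{"api": "move_arm", "payload": {
  "targets": [
    {"hand":-1,"translation":[0.035,0.0,0.003],"spin":0},
    {"hand":-1,"translation":[0.07,0.0,0.003],"spin":0},
    {"hand":-1,"translation":[0.1,0.0,0.003],"spin":0},
    {"hand":-1,"translation":[0.13,0.0,0.003],"spin":0},
    {"hand":-1,"translation":[0.15,0.0,0.003],"spin":0},
    {"hand":-1,"translation":[0.158,0.0,0.003],"spin":0},
    {"hand":-1,"translation":[0.158,0.0,0.003],"spin":0},
    {"hand":1,"translation":[0.158,0.0,0.003],"spin":0},
    {"hand":1,"translation":[0.158,0.0,0.003],"spin":0},
    {"hand":1,"translation":[0.158,0.0,0.003],"spin":0},
    {"hand":1,"translation":[0.158,0.0,0.003],"spin":0},
    {"hand":1,"translation":[0.158,0.0,0.003],"spin":0}
  ]
}}

```text
time: 13.75
position: [0.5928, 0.1464, 0.0434]
orientation: [0.666, 0.241, 0.664, -0.24]
ft_force: [-3.0, -1.1, 10.2]
finger_gap: 0.0583
```

Emit:
{"api": "move_arm", "payload": {
  "targets": [
    {"hand":1,"translation":[0,0,0],"spin":0},
    {"hand":1,"translation":[0,0,0],"spin":0},
    {"hand":1,"translation":[-0.01,0,0],"spin":0},
    {"hand":1,"translation":[-0.03,0,0],"spin":0},
    {"hand":1,"translation":[-0.06,0,0],"spin":0},
    {"hand":1,"translation":[-0.09,0,0],"spin":0},
    {"hand":1,"translation":[-0.11,0,0],"spin":0},
    {"hand":1,"translation":[-0.11,0,0],"spin":0}
  ]
}}

```text
time: 14.42
position: [0.594, 0.1467, 0.157]
orientation: [0.667, 0.242, 0.663, -0.239]
ft_force: [-0.0, 0.1, -0.8]
finger_gap: 0.0584
```

```bash
python3 d.py .610 -.0135 .150
```

```text
t 14.4167 pos [0.594  0.1467 0.157 ] gap 0.05844585087258882 -> shift [ 0.0067 -0.1129  0.1148] spin 0.2
```

Emit:
{"api": "move_arm", "payload": {
  "targets": [
    {"hand":1,"translation":[0,-0.018,0.018],"spin":0},
    {"hand":1,"translation":[0,-0.041,0.042],"spin":0},
    {"hand":1,"translation":[0,-0.064,0.065],"spin":0},
    {"hand":1,"translation":[0,-0.088,0.09],"spin":0},
    {"hand":1,"translation":[0.005,-0.113,0.115],"spin":0},
    {"hand":1,"translation":[0.005,-0.113,0.115],"spin":0},
    {"hand":1,"translation":[0.005,-0.113,0.115],"spin":0},
    {"hand":1,"translation":[0.005,-0.113,0.115],"spin":0}
  ]
}}

```text
time: 15.08
position: [0.608, -0.0137, 0.1468]
orientation: [0.665, 0.241, 0.665, -0.24]
ft_force: [0.6, 1.0, -0.8]
finger_gap: 0.0587
```

```bash
python3 d.py .610 -.0135 .044
```

```text
t 15.0833 pos [ 0.608  -0.0137  0.1468] gap 0.058665379411654395 -> shift [0.1028 0.0014 0.0014] spin 0.2
```

Emit:
{"api": "move_arm", "payload": {
  "targets": [
    {"hand":1,"translation":[0.02,0.001,0.001],"spin":0},
    {"hand":1,"translation":[0.045,0.001,0.001],"spin":0},
    {"hand":1,"translation":[0.07,0.001,0.001],"spin":0},
    {"hand":1,"translation":[0.086,0.001,0.001],"spin":0},
    {"hand":1,"translation":[0.095,0.001,0.001],"spin":0},
    {"hand":1,"translation":[0.1,0.001,0.001],"spin":0},
    {"hand":1,"translation":[0.102,0.001,0.001],"spin":0},
    {"hand":1,"translation":[0.102,0.001,0.001],"spin":0},
    {"hand":1,"translation":[0.102,0.001,0.001],"spin":0}
  ]
}}

```text
time: 15.83
position: [0.6099, -0.0136, 0.0453]
orientation: [0.665, 0.241, 0.665, -0.24]
ft_force: [-0.5, 0.5, -0.6]
finger_gap: 0.0582
```

```bash
python3 d.py .610 -.0135 .044
```

```text
t 15.8333 pos [ 0.6099 -0.0136  0.0453] gap 0.058168941711922544 -> shift [ 0.0013  0.0002 -0.    ] spin 0.2
```

Emit:
{"api": "move_arm", "payload": {
  "targets": [
    {"hand":1,"translation":[0.001,0,0],"spin":0},
    {"hand":1,"translation":[0.002,0,0],"spin":0},
    {"hand":1,"translation":[0.002,0,0],"spin":0},
    {"hand":-1,"translation":[0.002,0,0],"spin":0},
    {"hand":-1,"translation":[0.002,0,0],"spin":0},
    {"hand":-1,"translation":[0.002,0,0],"spin":0},
    {"hand":-1,"translation":[0.002,0,0],"spin":0},
    {"hand":-1,"translation":[0.002,0,0],"spin":0},
    {"hand":-1,"translation":[-0.02,0,0],"spin":0},
    {"hand":-1,"translation":[-0.06,0,0],"spin":0},
    {"hand":-1,"translation":[-0.1,0,0],"spin":0},
    {"hand":-1,"translation":[-0.14,0,0],"spin":0}
  ]
}}

```text
time: 16.83
position: [0.6089, -0.0141, 0.1858]
orientation: [0.665, 0.241, 0.665, -0.241]
ft_force: [-0.1, 0.5, -0.5]
finger_gap: 0.0853
```

```bash
python3 w.py w6 blue mint; python3 d.py .6305 -.177 .20
```

```text
cam [0.652 0.038 0.329]
blue [ 0.6099 -0.0131] 0.0004 [ 0.6103 -0.0124  0.0455] 2354 0.0124
mint [0.5929 0.1453] 0.0009 [0.593  0.1455 0.0458] 8206 0.0123
disp 0.03 366 [0.5444 0.1365] 0.0028 mean [0.5281 0.1291 0.0321] z98 0.0336
mug 0.03 939 [ 0.6068 -0.0269] 0.0385 mean [ 0.6026 -0.031   0.0376] z98 0.0627
mug 0.065 475 [ 0.6096 -0.0141] 0.0008 mean [0.6239 0.004  0.0782] z98 0.0819
mug 0.082 4258 [ 0.6146 -0.0299] 0.0089 mean [ 0.6121 -0.011   0.0998] z98 0.1049
cup 0.03 216 [ 0.5191 -0.1643] 0.008 mean [ 0.5236 -0.156   0.0323] z98 0.0335
t 16.8833 pos [ 0.612  -0.0148  0.1937] gap 0.08518399585803388 -> shift [-0.0062 -0.1127  0.1182] spin 0.2
```

View pics/w6.png

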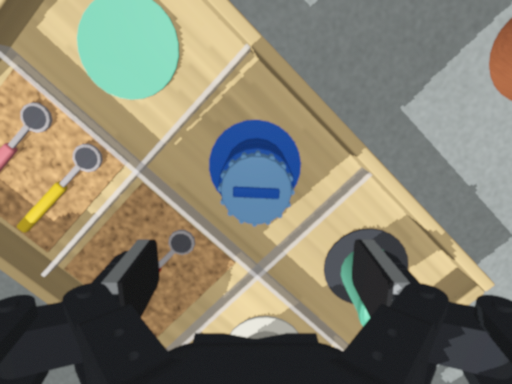

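The dispenser is at (257,180), within about 1 mm of the middle of the blue mat. Mint is free at (128,45). Next, the cup.

Emit:
{"api": "move_arm", "payload": {
  "targets": [
    {"hand":-1,"translation":[-0.008,-0.028,0.029],"spin":0},
    {"hand":-1,"translation":[-0.008,-0.056,0.058],"spin":0},
    {"hand":-1,"translation":[-0.008,-0.084,0.088],"spin":0},
    {"hand":-1,"translation":[-0.008,-0.113,0.118],"spin":0},
    {"hand":-1,"translation":[-0.008,-0.113,0.118],"spin":0},
    {"hand":-1,"translation":[-0.008,-0.113,0.118],"spin":0},
    {"hand":-1,"translation":[-0.008,-0.113,0.118],"spin":0}
  ]
}}

```text
time: 17.47
position: [0.6276, -0.1759, 0.192]
orientation: [0.665, 0.241, 0.665, -0.241]
ft_force: [0.6, 0.1, -0.4]
finger_gap: 0.0851
```

```bash
sed -i 's/cup=(.4725,-.1855)/cup=(.4725,-.1855),cup2=(.6305,-.177)/' w.py; python3 w.py w7 slate; python3 d.py .6305 -.177 .041
```

```text
cam [ 0.671 -0.124  0.335]
slate [ 0.6304 -0.1777] 0.0007 [ 0.6319 -0.1759  0.0445] 1980 0.0124
mug 0.03 1629 [ 0.6001 -0.0604] 0.0112 mean [ 0.6001 -0.0411  0.0416] z98 0.064
mug 0.065 1006 [ 0.61   -0.0122] 0.0006 mean [ 0.6212 -0.0335  0.0763] z98 0.0819
mug 0.082 5497 [6.238e-01 6.000e-04] 0.0078 mean [ 0.6106 -0.0188  0.0991] z98 0.1049
cup 0.03 1395 [ 0.4789 -0.1892] 0.0014 mean [ 0.496  -0.1979  0.0439] z98 0.0638
cup 0.065 475 [ 0.4786 -0.1881] 0.0006 mean [ 0.4906 -0.2053  0.073 ] z98 0.0815
cup 0.082 427 [ 0.478  -0.1885] 0.0009 mean [ 0.4962 -0.2068  0.0896] z98 0.0934
cup2 0.03 1944 [ 0.6634 -0.212 ] 0.0241 mean [ 0.6633 -0.2063  0.0431] z98 0.059
cup2 0.082 4376 [ 0.6238 -0.1849] 0.0079 mean [ 0.6321 -0.1749  0.0911] z98 0.1035
t 17.5167 pos [ 0.6278 -0.175   0.1921] gap 0.08562474777671196 -> shift [1.511e-01 1.000e-04 3.400e-03] spin 0.3
```

Emit:
{"api": "move_arm", "payload": {
  "targets": [
    {"hand":-1,"translation":[0.035,0.0,0.003],"spin":0},
    {"hand":-1,"translation":[0.07,0.0,0.003],"spin":0},
    {"hand":-1,"translation":[0.1,0.0,0.003],"spin":0},
    {"hand":-1,"translation":[0.125,0.0,0.003],"spin":0},
    {"hand":-1,"translation":[0.145,0.0,0.003],"spin":0},
    {"hand":-1,"translation":[0.151,0.0,0.003],"spin":0},
    {"hand":-1,"translation":[0.151,0.0,0.003],"spin":0},
    {"hand":1,"translation":[0.151,0.0,0.003],"spin":0},
    {"hand":1,"translation":[0.151,0.0,0.003],"spin":0},
    {"hand":1,"translation":[0.151,0.0,0.003],"spin":0},
    {"hand":1,"translation":[0.151,0.0,0.003],"spin":0},
    {"hand":1,"translation":[0.151,0.0,0.003],"spin":0}
  ]
}}

```text
time: 18.52
position: [0.631, -0.178, 0.0433]
orientation: [0.666, 0.241, 0.664, -0.24]
ft_force: [-1.9, 2.2, 7.9]
finger_gap: 0.0594
```

Emit:
{"api": "move_arm", "payload": {
  "targets": [
    {"hand":1,"translation":[0,0,0],"spin":0},
    {"hand":1,"translation":[0,0,0],"spin":0},
    {"hand":1,"translation":[-0.01,0,0],"spin":0},
    {"hand":1,"translation":[-0.03,0,0],"spin":0},
    {"hand":1,"translation":[-0.06,0,0],"spin":0},
    {"hand":1,"translation":[-0.1,0,0],"spin":0},
    {"hand":1,"translation":[-0.14,0,0],"spin":0},
    {"hand":1,"translation":[-0.16,0,0],"spin":0},
    {"hand":1,"translation":[-0.16,0,0],"spin":0}
  ]
}}

```text
time: 19.27
position: [0.6318, -0.1791, 0.208]
orientation: [0.668, 0.241, 0.662, -0.24]
ft_force: [-0.1, -0.8, -1.5]
finger_gap: 0.059
```

```bash
python3 d.py .593 .1455 .20
```

```text
t 19.2667 pos [ 0.6318 -0.1791  0.208 ] gap 0.05901879728495689 -> shift [ 0.0072  0.2244 -0.2377] spin 0.2
```

Emit:
{"api": "move_arm", "payload": {
  "targets": [
    {"hand":1,"translation":[0,0.015,-0.016],"spin":0},
    {"hand":1,"translation":[0,0.038,-0.04],"spin":0},
    {"hand":1,"translation":[0,0.064,-0.068],"spin":0},
    {"hand":1,"translation":[0,0.09,-0.095],"spin":0},
    {"hand":1,"translation":[0,0.116,-0.123],"spin":0},
    {"hand":1,"translation":[0,0.142,-0.15],"spin":0},
    {"hand":1,"translation":[0,0.168,-0.178],"spin":0},
    {"hand":1,"translation":[0,0.194,-0.205],"spin":0},
    {"hand":1,"translation":[0.005,0.213,-0.225],"spin":0},
    {"hand":1,"translation":[0.005,0.224,-0.237],"spin":0},
    {"hand":1,"translation":[0.005,0.224,-0.237],"spin":0},
    {"hand":1,"translation":[0.005,0.224,-0.237],"spin":0}
  ]
}}

```text
time: 20.27
position: [0.5909, 0.1465, 0.1966]
orientation: [0.665, 0.24, 0.665, -0.24]
ft_force: [-0.1, 0.0, -0.8]
finger_gap: 0.0597
```

```bash
python3 d.py .593 .1455 .044
```

```text
t 20.2667 pos [0.5909 0.1465 0.1966] gap 0.0596508259170845 -> shift [0.1526 0.0005 0.0022] spin 0.3
```

Emit:
{"api": "move_arm", "payload": {
  "targets": [
    {"hand":1,"translation":[0.02,0.0,0.002],"spin":0},
    {"hand":1,"translation":[0.05,0.0,0.002],"spin":0},
    {"hand":1,"translation":[0.08,0.0,0.002],"spin":0},
    {"hand":1,"translation":[0.11,0.0,0.002],"spin":0},
    {"hand":1,"translation":[0.13,0.0,0.002],"spin":0},
    {"hand":1,"translation":[0.142,0.0,0.002],"spin":0},
    {"hand":1,"translation":[0.148,0.0,0.002],"spin":0},
    {"hand":1,"translation":[0.151,0.0,0.002],"spin":0},
    {"hand":1,"translation":[0.151,0.0,0.002],"spin":0},
    {"hand":1,"translation":[0.151,0.0,0.002],"spin":0}
  ]
}}

```text
time: 21.1
position: [0.5935, 0.1443, 0.0465]
orientation: [0.665, 0.241, 0.664, -0.24]
ft_force: [0.7, -0.2, -1.1]
finger_gap: 0.0593
```

```bash
python3 d.py .593 .1455 .044
```

```text
t 21.1 pos [0.5935 0.1443 0.0465] gap 0.05931493562912074 -> shift [ 0.0025  0.0006 -0.0011] spin 0.2
```

Emit:
{"api": "move_arm", "payload": {
  "targets": [
    {"hand":1,"translation":[0.002,0,0],"spin":0},
    {"hand":1,"translation":[0.003,0,0],"spin":0},
    {"hand":1,"translation":[0.003,0,0],"spin":0},
    {"hand":-1,"translation":[0.003,0,0],"spin":0},
    {"hand":-1,"translation":[0.003,0,0],"spin":0},
    {"hand":-1,"translation":[0.003,0,0],"spin":0},
    {"hand":-1,"translation":[0.003,0,0],"spin":0},
    {"hand":-1,"translation":[0.003,0,0],"spin":0},
    {"hand":-1,"translation":[-0.02,0,0],"spin":0},
    {"hand":-1,"translation":[-0.06,0,0],"spin":0},
    {"hand":-1,"translation":[-0.1,0,0],"spin":0},
    {"hand":-1,"translation":[-0.14,0,0],"spin":0}
  ]
}}

```text
time: 22.1
position: [0.5924, 0.144, 0.1869]
orientation: [0.665, 0.241, 0.665, -0.241]
ft_force: [0.5, 1.2, 1.0]
finger_gap: 0.0852
```

Emit:
{"api": "move_arm", "payload": {
  "targets": [
    {"hand":-1,"translation":[-0.04,0,0],"spin":0},
    {"hand":-1,"translation":[-0.06,0,0],"spin":0},
    {"hand":-1,"translation":[-0.06,0,0],"spin":0}
  ]
}}

```text
time: 22.35
position: [0.5946, 0.1445, 0.2503]
orientation: [0.667, 0.242, 0.663, -0.239]
ft_force: [-0.1, 0.3, -0.5]
finger_gap: 0.0852
```

```bash
sed -i 's/cup2=(.6305,-.177)/cup2=(.593,.1455)/' w.py; python3 w.py w8 mint blue
python3 - <<'E'
from h import *
p=ctrl.grab_frame("scene"); q=cv2.imread("pics/w8.png")
cv2.imwrite("pics/end.png",cv2.resize(np.hstack([p["img"],q]),(800,300)))
print({k:np.round(v,3) for k,v in ctrl.read_state().items() if k in("time","position","ft_force")})
E
```

```text
cam [0.637 0.196 0.394]
mint [0.592 0.144] 0.0009 [0.5928 0.1452 0.0452] 1581 0.0125
blue [ 0.6099 -0.013 ] 0.0009 [ 0.6102 -0.0121  0.0454] 1624 0.0125
disp 0.03 657 [0.5899 0.1562] 0.0464 mean [0.601  0.1618 0.0404] z98 0.0602
disp 0.082 2976 [0.5862 0.1384] 0.0081 mean [0.5943 0.1474 0.0911] z98 0.1035
mug 0.03 875 [ 0.6091 -0.0138] 0.0009 mean [0.6031 0.0034 0.0441] z98 0.064
mug 0.065 370 [0.5942 0.0395] 0.0035 mean [0.6033 0.012  0.0755] z98 0.0819
mug 0.082 714 [ 0.6182 -0.0146] 0.0024 mean [ 5.966e-01 -1.000e-04  9.640e-02] z98 0.1036
cup2 0.03 668 [0.6367 0.1487] 0.0115 mean [0.6106 0.1473 0.04  ] z98 0.0599
cup2 0.082 2976 [0.5862 0.1384] 0.0081 mean [0.5943 0.1474 0.0911] z98 0.1035
{'time': np.float64(22.45), 'position': array([0.593, 0.145, 0.246]), 'ft_force': array([0.466, 0.151, 0.056])}
```

View pics/end.png

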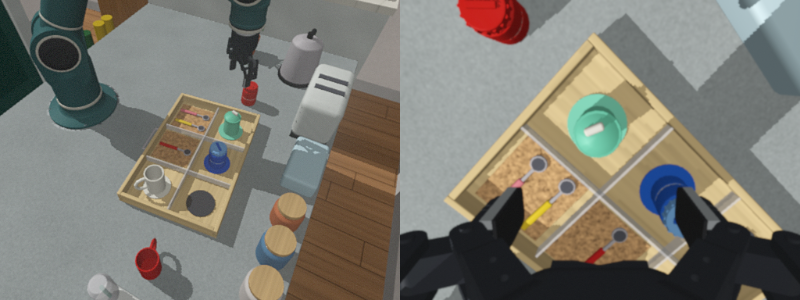

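All three stand upright on their own mats: cup (232,125), dispenser (216,157), mug (155,180). Slate is empty, the spoons are in place and the gripper is clear.

```bash
python3 -c "
from cell import ctrl
print(ctrl.job_done())"
```

```text
the job is handed in; nothing more can be done
None
```

The job is handed in at about 22.5 s, with each thing upright on the mat of its own colour. I moved the cup to slate, the mug to cream, the dispenser to blue, and then the cup from slate to mint.

**Placing:** the last wrist-camera measurements put all three within about 2 mm of the middle of their mats. The cup is the least certain, because its centre comes from the lid and the release pose rather than a clean circle fit.

**End state:** the last picture shows all three upright and released, the gripper clear with its tip at z ≈ 0.25 m and wrist force under 1 N. The spoons look unmoved by eye; I did not measure them.

**Disagreement:** the scene and top cameras differed by 3–8 mm in x on the mats. The wrist camera fell between them, and I relied mainly on it.

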